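# Send the sculpture's figure round the bend

## Robot

A 6-joint arm with a two-finger parallel gripper is mounted at the origin on the work surface. World frame = base frame: x ahead of the robot, y to its left, z up, the work surface at z = 0. Lengths are in m, angles in rad, forces in N, time in s.
With the tool pointing down it reaches from about 0.4 to 0.925 m from the base axis. Payload 12.5 kg.
Tool frame: the origin (TCP) lies on the centre line of the jaws, within the pads' length; the fingertips stand 11 mm ahead of it and the grasp point (between the pads) lies 8 mm behind it; z points along the fingers, y is the direction in which the jaws open and shut (so a half turn about z gives the same grasp; the last joint's range is limited). The gripper opens to 95 mm and grips with 3 to 60 N. Pads are 20 mm wide; open, the fingers measure 119 mm over their backs; the gripper's body (75 mm by 180 mm) begins 59 mm behind the grasp point.
Start: joints at [1.056, 0.491, 1.559, -0, 1.092, -0.106], TCP at [0.248, 0.574, 0.226] pointing down, gripper open.
Joint ranges: [-3.1, 3.1], [-0.84, 2.19], [0.05, 2.79], [-1.13, 4.28], [0.06, 2.93], [-2.69, 2.69]. Speed limits (rad/s): [2.22, 2.22, 2.79, 3.14, 3.14, 3.14].

## Interface

Orientations are given as a unit quaternion [x, y, z, w].
In Python, from bench import manip, telemetry, camera, camera_model gives the robot as it stands. Calls block until the motion is done:
- manip.goto(position, orientation): joint-space move of the TCP to a pose.
- manip.servo_line(position, rot=None, feed=0.15): straight line of the TCP; rot=None keeps the orientation; feed is the mean speed in m/s.
- manip.goto_joints(angles): joint-space move.
- manip.set_gripper(opening): finger opening in m; the grip force is fixed at half the most; returns when the fingers have stopped.
- manip.wait(seconds).
- manip.ik(position, orientation): joint angles nearest the present ones, or None.
- telemetry.sense(): the state.
- camera(name): name is "side" or "top"; returns (picture, depth): 400x640x3 uint8, red, green, blue; 400x640 float32, m along the optical axis (not along the pixel's ray), 0 where there is no reading.
- camera_model(name): a dict with "fovy" (degrees; the focal length in pixels is half the picture's height over the tangent of half this angle, whatever the lens; pixels are square), "cx", "cy" (the principal point, pixels), "eye" and "attitude" of the camera in the world. Camera axes: x right, y down, z forward; pixel columns grow to the right and rows downward; lengths in m; the calibration is good to about 2 mm. A picture is of the moment at which its call begins. camera_model takes no time and is no camera call.
A pose or a line that the arm cannot do raises manip.MotionError and nothing moves.
- manip.close_job(): hands the job in, once; it reports no verdict.
The state is a dict: "time": time; "joint_positions": joint angles; "joint_velocities": joint speeds; "tau": joint torques, N m; "tcp_pos": TCP position; "orientation": TCP orientation; "wrist_force": force on the tool from outside, world axes, zero at the start; "torque": the same for the moment, N m; "grip_width": finger opening in m.
Only numpy, scipy, OpenCV 4.12 (cv2) and the standard library are available. Lean on these libraries where they do the work, as an engineer would, in place of code of your own. Each camera call takes 0.05 s, during which the arm holds its last target. There are 200 camera calls.

## Task

On the base of a small kinetic sculpture, a turned wooden figure with a round foot stands in one leg of the bent channel and a flat brass disc marks its station in the other leg. Slide the figure along the channel, round the bend and onto the brass disc, without lifting it out of the channel, and leave it standing there upright, its foot over the disc. Leave the square-footed figure that stands in the crook of the bend where it is.

Things in the scene. Friction and masses are not known exactly. Their poses are not given: they have to be found in the camera images.
- figure: The loose figure to move, 175 to 350 g, the only one in the channel. Round polished steel foot (friction on the waxed channel about 0.2), diameter 56, height 14 mm; upright light-wood stem, diameter 22 mm, 14 to 69 mm above its underside; ball head of diameter 26 mm, top at 93 mm. Origin: centre of its underside, z up. Not its twin on the table.
- track: Fixed dark wood board 280x280x10 mm, origin under its centre, z up, with a walled L channel 64 mm wide. Floor at z 10, walls 10 thick, tops at z 26 mm. Centre line in its own x, y (mm): leg A on y=-90 from end wall x=110 to x=-10; quarter bend, radius 80 about (-10,-10), to (-90,-10); leg B on x=-90 up to end wall y=110. Figure starts on the centre line at x (leg A) or y (leg B) of 20 to 65.
- disc: The station: a brass disc of diameter 48 mm lying flush in the channel floor, only a mark, with no edge to catch on. It lies on the centre line of the leg that the figure is not in, at x (leg A) or y (leg B) of 20 to 65 mm in the board's axes. Origin: its centre.
- square_figure: Bystander to leave alone: a loose figure with a square steel foot 56 mm wide, a tapering wooden body and a ball head, 102 mm tall, standing on the board in the crook of the bend, outside the channel. Origin: centre of its underside.
There are look-alikes about, which are no part of the job. Leave any purple or turquoise look-alike of the figure alone.

How it is judged:
On the way:
1. the figure is in the bend, standing in the channel (x of figure in the frame of track below -0.04 m and y of figure in the frame of track below -0.04 m and z of figure in the frame of track below 0.018 m), for 0.1 s.
At the end, for the whole second after the job is handed in: The figure stands still and upright (within about 6 degrees) on the channel floor, its centre within 15 mm of the brass disc's centre (horizontal distance between figure and disc below 0.015 m and z of figure in the frame of track below 0.014 m and angle between figure's own z axis and vertical below 0.1 rad and linear speed of figure below 0.02 m/s); the robot touches nothing.
It fails at once if the figure is lifted out of the channel (its underside above the wall tops) (z of figure in the frame of track above 0.026 m).
It fails at once if the square-footed figure is moved by more than 25 mm or knocked over (distance of square_figure from where it was at the start of the episode above 0.025 m or angle between square_figure's own z axis and vertical above 0.5 rad).
It also fails if it takes over 37 s, if anything falls off the work surface, if the arm or the gripper's body presses on something with over 40 N, if the wrist force passes 120 N, or if a joint passes its speed limit or range.

## Working session

There is one attempt and no reset: what is moved stays moved. The work goes in short steps, each a Python script; the robot and the scene stay as the last script left them, time stands still between calls to the robot, and variables do not carry over. Pictures are saved under pics/ and viewed, about 8 in all and at most 12, crops included, and the job is handed in when it is done.

```bash
mkdir -p pics; ls; python3 - <<'E'
from bench import manip, telemetry, camera, camera_model
import cv2,numpy as np
for n in("top","side"):
    p,d=camera(n); cv2.imwrite(f"pics/{n}0.png",p[:,:,::-1]); np.savez(f"pics/{n}0.npz",p=p,d=d); print(n,camera_model(n))
print(telemetry.sense())
E
```

```text
pics
top {'fovy': 57.19834360508427, 'cx': 314.4155082690963, 'cy': 201.12176019734937, 'eye': array([0.40091204, 0.11703468, 0.70141417]), 'attitude': array([-0.69567464,  0.71272453, -0.05630671,  0.06992921])}
side {'fovy': 51.35104972224028, 'cx': 314.29125519075035, 'cy': 194.79420360474234, 'eye': array([ 0.42198269, -0.43731299,  0.40304791]), 'attitude': array([ 0.87461749, -0.07294601,  0.04511091, -0.47716678])}
{'time': 0.1, 'joint_positions': array([ 1.05639658e+00,  4.91501878e-01,  1.55937977e+00, -1.71530809e-05,
        1.09171012e+00, -1.05607083e-01]), 'joint_velocities': array([-2.72281126e-05, -2.53046425e-03, -3.23376135e-03,  8.22327061e-04,
        2.22899832e-04,  6.35299575e-04]), 'tau': array([ 2.60492481e-03, -6.13628840e+01, -2.58606559e+01,  6.94008241e-02,
        4.69811994e-02, -3.24148482e-05]), 'tcp_pos': array([0.24832522, 0.57332917, 0.22512158]), 'orientation': array([ 2.02972195e-01,  9.79184374e-01, -4.78067964e-04, -1.45150275e-04]), 'wrist_force': array([0.85319663, 0.48738538, 0.20667587]), 'torque': array([-0.0061842 ,  0.02506791,  0.00326473]), 'grip_width': 0.09487637796681997}
```

View pics/top0.png

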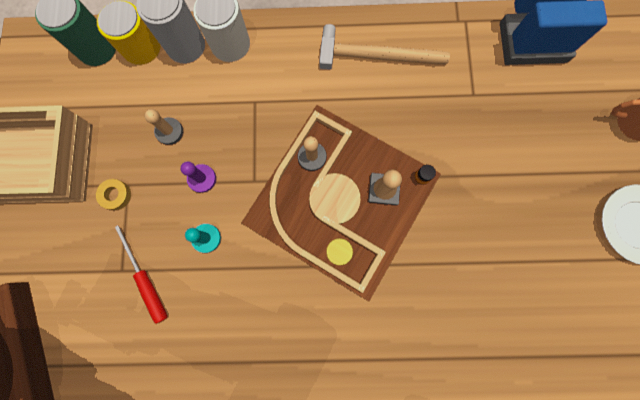

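View pics/side0.png

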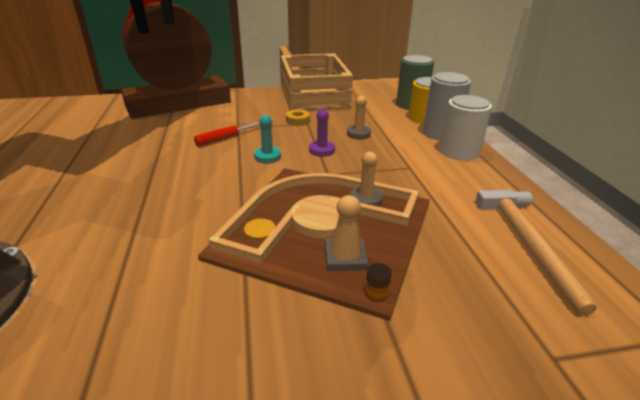

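The top view shows the figure with its foot at (312,157) in the upper leg, the brass disc at (340,252) in the lower leg, and the square figure at (385,188). The bend corner of the board is at the left, (243,223). That makes the lower leg A and the figure's leg B. The side view agrees. Next I'll measure the board pose, figure and disc.

```bash
cat >h.py <<'E'
import numpy as np, cv2
from scipy.spatial.transform import Rotation as R
from bench import manip, telemetry, camera, camera_model
def ray(n,uv):
    m=camera_model(n); f=200/np.tan(np.radians(m["fovy"]/2))
    uv=np.atleast_2d(uv).astype(float)
    d=np.c_[(uv[:,0]-m["cx"])/f,(uv[:,1]-m["cy"])/f,np.ones(len(uv))]
    return m["eye"], R.from_quat(m["attitude"]).apply(d)
def plane(n,uv,z):
    e,d=ray(n,uv); return e+d*((z-e[2])/d[:,2])[:,None]
def cloud(n,d):
    v,u=np.mgrid[:400,:640]; e,r=ray(n,np.c_[u.ravel(),v.ravel()])
    return (e+r*d.reshape(-1,1)).reshape(400,640,3)
E
python3 - <<'E'
from h import *
for n in("top","side"):
    z=np.load(f"pics/{n}0.npz");p,d=z["p"],z["d"];P=cloud(n,d)
    hsv=cv2.cvtColor(p,cv2.COLOR_RGB2HSV)
    # disc
    m=cv2.inRange(hsv,(20,150,120),(32,255,255))
    c,_=cv2.findContours(m,cv2.RETR_EXTERNAL,cv2.CHAIN_APPROX_NONE)
    for k in c:
        if cv2.contourArea(k)>100:
            e=cv2.fitEllipse(k); print(n,"disc?",np.round(e[0]),np.round(e[1]),plane(n,e[0],.01).round(4))
    if n=="top":
        # board by dark brown + board corners
        m=cv2.inRange(hsv,(0,60,20),(20,255,125)); m[:95]=0;m[310:]=0;m[:,:235]=0;m[:,445:]=0
        m=cv2.morphologyEx(m,cv2.MORPH_OPEN,np.ones((3,3)))
        k=cv2.convexHull(np.argwhere(m)[:,::-1].astype(np.int32))
        q=cv2.approxPolyDP(k,8,True)[:,0]; print("corners",q.tolist()); W=plane(n,q,.01);print(W.round(4)); 
        print("sides",np.linalg.norm(W-np.roll(W,1,0),axis=1).round(4))
        print(cv2.minAreaRect(plane(n,k[:,0],.01)[:,:2].astype(np.float32)))
        for u,v in((270,215),(360,270),(120,290),(400,330),(285,190),(320,240),(427,172),(392,179),(310,143)): print((u,v),P[v,u].round(4))
E
```

```text
top disc? [111. 194.] [28. 31.] [[0.5513 0.5248 0.01  ]]
top disc? [120.  23.] [39. 89.] [[0.9225 0.5337 0.01  ]]
corners [[428, 181], [340, 283], [265, 237], [266, 183], [318, 107], [402, 153]]
[[ 0.5596 -0.0901  0.01  ]
 [ 0.3718  0.0854  0.01  ]
 [ 0.4596  0.2238  0.01  ]
 [ 0.5642  0.2221  0.01  ]
 [ 0.7179  0.1175  0.01  ]
 [ 0.617  -0.0441  0.01  ]]
sides [0.0736 0.257  0.1639 0.1045 0.1859 0.1905]
((0.5342940092086792, 0.08403101563453674), (0.2627289593219757, 0.28116509318351746), 55.58952331542969)
(270, 215) [0.5009 0.2139 0.0128]
(360, 270) [0.3945 0.0476 0.0095]
(120, 290) [ 3.674e-01  4.991e-01 -3.000e-04]
(400, 330) [ 0.2852 -0.0216 -0.0024]
(285, 190) [0.549  0.1851 0.0113]
(320, 240) [0.4515 0.1202 0.0107]
(427, 172) [ 0.5673 -0.0778  0.0496]
(392, 179) [ 0.5413 -0.0012  0.1115]
(310, 143) [0.6104 0.1327 0.1024]
side disc? [264. 229.] [ 9. 18.] [[0.4362 0.08   0.01  ]]
side disc? [420. 100.] [15. 45.] [[0.894  0.5878 0.01  ]]
```

```bash
python3 - <<'E'
from h import *
z=np.load("pics/top0.npz");p,d=z["p"],z["d"];P=cloud("top",d);Z=P[:,:,2]
hsv=cv2.cvtColor(p,cv2.COLOR_RGB2HSV)
win=np.zeros((400,640),bool);win[95:310,235:447]=1
m=((Z>.0055)&win&(d>0)).astype(np.uint8); m=cv2.morphologyEx(m,cv2.MORPH_OPEN,np.ones((5,5)))
k=max(cv2.findContours(m,0,1)[0],key=cv2.contourArea)[:,0]
Q=plane("top",k,.01)[:,:2].astype(np.float32); r=cv2.minAreaRect(Q);print("depth board",r)
# manual corners
C=plane("top",[(317.5,105.5),(439,174.5),(369.5,300.5),(242.5,223)],.01)[:,:2]
print(C.round(4),np.linalg.norm(C-np.roll(C,1,0),axis=1).round(4),C.mean(0))
# disc: 
print("hsv disc",hsv[252,340],hsv[240,365-20])
m=cv2.inRange(hsv,(22,100,100),(40,255,255)); m[:235]=0;m[270:]=0;m[:,:320]=0;m[:,360:]=0
k=max(cv2.findContours(m,0,1)[0],key=cv2.contourArea);e=cv2.fitEllipse(k);print(e,plane("top",e[0],.01))
# pale walls
w=((hsv[:,:,2]>150)&(hsv[:,:,1]<170)&win).astype(np.uint8)
im=p.copy(); im[w>0]=(0,255,0); cv2.drawContours(im,[k],-1,(255,0,255),1)
cv2.imwrite("pics/w.png",cv2.resize(im[95:310,235:447,::-1],None,fx=2.7,fy=2.7,interpolation=0))
# figure points
for nm,(a,b,c,dd) in dict(fig=(130,172,296,328),sq=(165,206,366,408)).items():
    S=P[a:b,c:dd].reshape(-1,3)
    for lo,hi in((.02,.027),(.04,.075),(.085,.12)):
        s=S[(S[:,2]>lo)&(S[:,2]<hi)]; print(nm,lo,len(s),s.mean(0).round(4),s.min(0).round(4),s.max(0).round(4))
E
```

```text
depth board ((0.5326759815216064, 0.07619337737560272), (0.2797044813632965, 0.2844451665878296), 57.55775833129883)
[[ 0.7211  0.1185]
 [ 0.5718 -0.1122]
 [ 0.3396  0.0328]
 [ 0.4873  0.2668]] [0.2769 0.2747 0.2738 0.2767] [0.52995281 0.07647793]
hsv disc [ 27 146 217] [ 25 154 190]
((339.3326110839844, 251.426513671875), (25.430957794189453, 25.71666145324707), 163.78184509277344) [[0.42940138 0.08462424 0.01      ]]
fig 0.02 512 [0.6117 0.1338 0.0246] [0.5805 0.1031 0.0204] [0.6656 0.162  0.027 ]
fig 0.04 70 [0.604  0.1311 0.0578] [0.601  0.1212 0.0407] [0.6132 0.1422 0.0747]
fig 0.085 173 [0.6095 0.1319 0.0988] [0.5994 0.1207 0.0877] [0.6235 0.1435 0.1062]
sq 0.02 367 [0.5372 0.0027 0.0244] [ 0.5141 -0.031   0.02  ] [0.5747 0.0267 0.0269]
sq 0.04 186 [0.5358 0.0033 0.0565] [ 0.5259 -0.0215  0.0403] [0.5581 0.0152 0.0749]
sq 0.085 288 [ 0.5422 -0.002   0.1068] [ 0.5286 -0.0185  0.0907] [0.5591 0.0118 0.1137]
```

View pics/w.png

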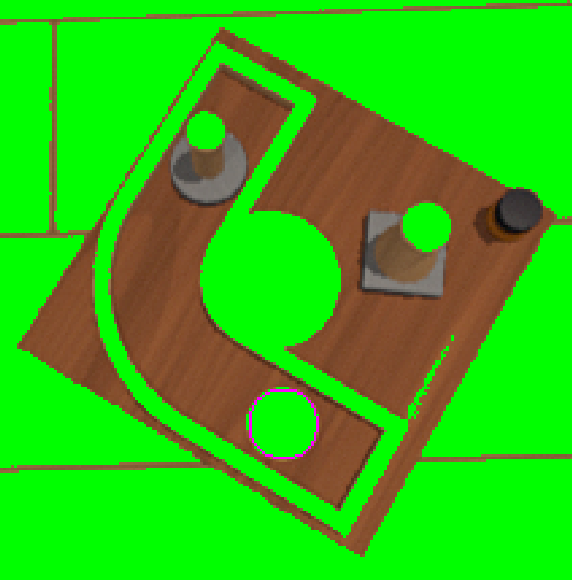

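Both the walls and the disc are segmented cleanly. The foot's top is centred at about crop (209,163), which is pixel (312.4,155.4). I'll check these against the channel geometry in the board frame.

```bash
python3 - <<'E'
from h import *
z=np.load("pics/top0.npz");p=z["p"];hsv=cv2.cvtColor(p,cv2.COLOR_RGB2HSV)
C=plane("top",[(316.9,106.1),(439.8,173.9),(369.1,299.8),(242,223.1)],.01)[:,:2]
# fit rigid board pose to corners (board frame order: (-,+),(+,+),(+,-),(-,-))
B=.14*np.array([[-1,1],[1,1],[1,-1],[-1,-1]])
c=C.mean(0);H=B.T@(C-c);th=np.arctan2(H[0,1]-H[1,0],H[0,0]+H[1,1]);print("board",c,np.degrees(th))
T=lambda q:(np.atleast_2d(q)[:,:2]-c)@np.array([[np.cos(th),-np.sin(th)],[np.sin(th),np.cos(th)]])
print("resid mm",((T(C)-B)*1e3).round(1).tolist())
# wall pixels -> board frame at z .026: centre line offsets
w=((hsv[:,:,2]>150)&(hsv[:,:,1]<170)); w[:95]=0;w[310:]=0;w[:,:235]=0;w[:,447:]=0
v,u=np.nonzero(w);b=T(plane("top",np.c_[u,v],.026))*1e3
def med(s): return [round(float(x),1) for x in np.percentile(s,[2,50,98])]
A=(b[:,0]>25)&(b[:,0]<90)
print("A outer y(-127)",med(b[A&(abs(b[:,1]+127)<9),1]),"A inner y(-53)",med(b[A&(abs(b[:,1]+53)<9),1]))
L=(b[:,1]>25)&(b[:,1]<90)
print("B outer x(-127)",med(b[L&(abs(b[:,0]+127)<9),0]),"B inner x(-53)",med(b[L&(abs(b[:,0]+53)<9),0]))
print("disc",T(plane("top",(339.33,251.43),.01))*1e3)
print("foot",plane("top",(312.4,155.4),.024),T(plane("top",(312.4,155.4),.024))*1e3)
# head circle, both views
for n,(r0,r1,c0,c1) in dict(top=(132,153,298,322),side=(148,170,356,382)).items():
    q=np.load(f"pics/{n}0.npz")["p"];h=cv2.cvtColor(q,cv2.COLOR_RGB2HSV)
    m=np.zeros((400,640),np.uint8);m[r0:r1,c0:c1]=cv2.inRange(h,(8,60,110 if n=="top" else 90),(22,180,255))[r0:r1,c0:c1]
    k=max(cv2.findContours(m,0,1)[0],key=cv2.contourArea);(x,y),rr=cv2.minEnclosingCircle(k)
    X=plane(n,(x,y),.090);print(n,"head",x,y,rr,X,T(X)*1e3)
E
```

```text
board [0.53019801 0.07678463] -122.25265772981952
resid mm [[2.5, -2.5], [-1.7, -2.1], [-2.3, 3.0], [1.5, 1.7]]
A outer y(-127) [-131.9, -126.4, -120.8] A inner y(-53) [-57.9, -52.4, -46.8]
B outer x(-127) [-134.0, -128.3, -122.7] B inner x(-53) [-59.9, -54.4, -48.7]
disc [[ 47.15959385 -89.43573775]]
foot [[0.61278037 0.13064311 0.024     ]] [[-89.61866743  41.09837225]]
top head 309.5 140.0 14.009025573730469 [[0.62024723 0.13378712 0.09      ]] [[-96.26229031  45.73531023]]
side head 368.5 158.5 16.324926376342773 [[0.61297919 0.13539972 0.09      ]] [[-93.74745674  38.72813263]]
```

Everything agrees within about 2 mm once the board is shifted by (-1.3, +0.6) mm in its own axes. Next step is the grasp on the stem.

```bash
cat >>h.py <<'E'
th=np.radians(-122.3); ex=np.array([np.cos(th),np.sin(th)]); ey=np.array([-ex[1],ex[0]])
org=np.array([.5302,.0768])-.0013*ex+.0006*ey
def W(x,y): return org+ex*x+ey*y          # board -> world
def quat(s=1):
    y=np.r_[s*ey,0]; z=np.array([0,0,-1.]); return R.from_matrix(np.c_[np.cross(y,z),y,z]).as_quat()
E
python3 - <<'E'
from h import *
f=np.array([.6128,.1306]); 
S=[(s,manip.ik(np.r_[f,.17],quat(s))) for s in(1,-1)]
for s,j in S: print(s,j, [manip.ik(np.r_[W(x,y),.053],quat(s)) is not None for x,y in((-.09,.04),(-.0666,-.0666),(.0485,-.09))])
j0=telemetry.sense()["joint_positions"]
s=min((np.abs(j-j0).max(),s) for s,j in S if j is not None)[1];print("s",s)
manip.goto(np.r_[f,.17],quat(s)); manip.set_gripper(.06)
manip.servo_line(np.r_[f,.053],feed=.1)
t=telemetry.sense();print(t["time"],t["tcp_pos"],t["wrist_force"],t["grip_width"])
manip.set_gripper(.0)
t=telemetry.sense();print(t["time"],t["tcp_pos"],t["wrist_force"],t["grip_width"],t["orientation"])
p,d=camera("side");cv2.imwrite("pics/side1.png",p[100:300,190:450,::-1].repeat(2,0).repeat(2,1))
E
```

```text
1 [ 1.04606637e-01  5.50251681e-01  1.61540513e+00 -4.44089210e-16
  9.75935841e-01  6.68347986e-01] [True, True, True]
-1 [ 1.04606637e-01  5.50251681e-01  1.61540513e+00 -4.44089210e-16
  9.75935841e-01 -2.47324467e+00] [True, True, True]
s 1
4.2667 [0.61310187 0.13067319 0.05364012] [ 0.69296295 -0.45373683 -0.12701133] 0.06000543507138556
4.95 [0.6127815  0.13060487 0.05300274] [-0.84131029  0.16700851  0.57092506] 0.024688566063865592 [ 8.75892868e-01  4.82505631e-01 -1.81870796e-06 -1.21234026e-05]
```

View pics/side1.png

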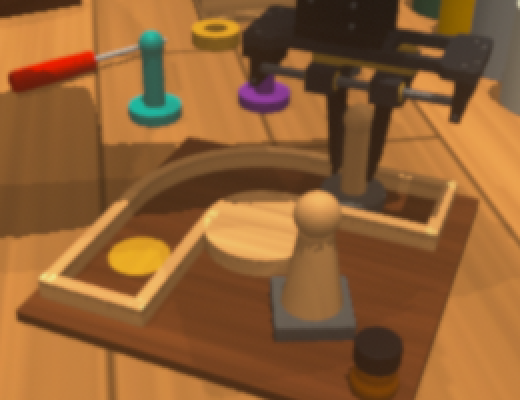

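Side view: the fingers straddle the stem at about crop (358,150), but the width reads 24.7 mm instead of 22 mm. I'll re-read it and look closer.

```bash
python3 - <<'E'
from h import *
manip.wait(.2)
t=telemetry.sense();print(t["time"],t["tcp_pos"],t["wrist_force"],t["torque"],t["grip_width"])
p,d=camera("side");a=p[95:215,310:430,::-1]
q,d=camera("top");b=q[95:215,255:375,::-1]
cv2.imwrite("pics/z1.png",np.hstack([cv2.resize(k,(400,400),interpolation=cv2.INTER_CUBIC) for k in(a,b)]))
E
```

```text
5.2 [0.61277327 0.13061281 0.05300679] [-0.2018129   0.44409992  1.44454477] [-0.10365365  0.1785971  -0.01780425] 0.02426483488742168
```

View pics/z1.png

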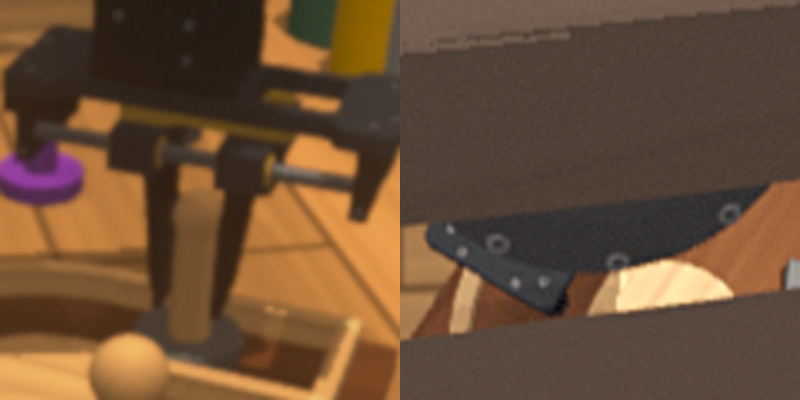

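The stem stands nearly upright, with the fingers on either side and slightly behind it as seen from this camera. I'll use the side depth to get the stem's axis relative to the pads.

```bash
python3 - <<'E'
from h import *
manip.wait(.3)
t=telemetry.sense();print(t["time"],t["wrist_force"],t["torque"],t["grip_width"])
p,d=camera("side");np.savez("pics/s2.npz",p=p,d=d)
P=cloud("side",d);h=cv2.cvtColor(p,cv2.COLOR_RGB2HSV)
m=cv2.inRange(h,(5,60,80),(22,255,255)).astype(bool)
near=np.linalg.norm(P[:,:,:2]-[.6128,.1306],axis=2)<.03
for r in range(148,206,4):
    for nm,mm in(("wood",m),("dark",~m)):
        c=np.nonzero(mm[r]&near[r]&(d[r]>0))[0]
        if len(c): q=P[r,c];print(r,nm,c.min(),c.max(),len(c),np.median(q,0).round(4),q[:,1].min().round(4))
E
```

```text
5.6 [-0.5985026   0.79827009  0.40096686] [-0.01310567  0.19166384  0.02919668] 0.024299945577018544
148 wood 353 363 2 [0.5953 0.139  0.1084] 0.1324
148 dark 354 362 9 [0.5931 0.1321 0.1119] 0.1285
152 wood 363 377 10 [0.6124 0.1334 0.1024] 0.1132
152 dark 354 378 10 [0.594  0.1317 0.1052] 0.1116
156 wood 362 385 16 [0.6106 0.1255 0.0996] 0.1203
156 dark 354 384 16 [0.6088 0.121  0.1024] 0.1076
160 wood 354 384 16 [0.6085 0.1221 0.0943] 0.1191
160 dark 355 383 15 [0.6193 0.117  0.0964] 0.1091
164 wood 354 383 14 [0.6091 0.122  0.0871] 0.1193
164 dark 355 382 16 [0.6111 0.1229 0.0873] 0.1084
168 wood 354 382 15 [0.6088 0.1229 0.0792] 0.1202
168 dark 355 381 14 [0.6102 0.1216 0.0807] 0.1099
172 wood 362 381 13 [0.6121 0.1238 0.0718] 0.1204
172 dark 354 380 14 [0.6017 0.1284 0.0705] 0.1104
176 wood 362 381 13 [0.6099 0.1225 0.0643] 0.1203
176 dark 355 380 14 [0.6114 0.123  0.0645] 0.1107
180 wood 361 379 14 [0.61   0.1229 0.0572] 0.1188
180 dark 355 378 10 [0.6104 0.122  0.058 ] 0.1103
184 wood 361 378 14 [0.6107 0.1233 0.049 ] 0.1173
184 dark 356 377 8 [0.6094 0.1207 0.0512] 0.1123
188 wood 354 372 15 [0.6077 0.1235 0.0409] 0.1207
188 dark 356 376 8 [0.6122 0.1341 0.0347] 0.1129
192 wood 359 381 17 [0.6107 0.1245 0.0325] 0.1208
192 dark 351 379 14 [0.6003 0.1393 0.0243] 0.1329
196 wood 355 373 15 [0.6101 0.1239 0.0254] 0.1199
196 dark 357 382 13 [0.6276 0.1233 0.0242] 0.1209
200 wood 359 364 6 [0.6008 0.1152 0.0244] 0.1132
200 dark 365 382 18 [0.6199 0.1123 0.0241] 0.1099
204 wood 369 383 7 [0.6159 0.1053 0.0213] 0.1034
204 dark 374 381 8 [0.6268 0.1085 0.0178] 0.1046
```

The stem is upright (its axis is constant with height) at about (0.610, 0.131), centred in the pads, and the width is steady. I'll slide it now, checking force at every segment.

```bash
python3 - <<'E'
from h import *
t=telemetry.sense();b=t["tcp_pos"][:2]-org;print("start board",b@ex,b@ey)
D=np.array([.4294,.0846])-org;xd=D@ex;print("disc",xd,D@ey)
pts=[(-.09,.015),(-.09,-.01)]+[(-.01+.08*np.cos(a),-.01+.08*np.sin(a)) for a in np.radians(np.linspace(180,270,9)[1:])]+[(xd/2,-.09),(xd,-.09)]
for x,y in pts:
    manip.servo_line(np.r_[W(x,y),.053],feed=.06)
    t=telemetry.sense();b=t["tcp_pos"][:2]-org
    print(round(t["time"],2),np.round([b@ex,b@ey],4),t["tcp_pos"][2].round(4),t["wrist_force"].round(1),t["grip_width"].round(4))
    if np.linalg.norm(t["wrist_force"])>30: print("STOP");break
p,d=camera("side");cv2.imwrite("pics/side2.png",cv2.resize(p[100:300,190:450,::-1],None,fx=2.5,fy=2.5))
E
```

```text
start board -0.08832535146761021 0.04044982671423881
disc 0.048569674519364 -0.08997034111400373Traceback (most recent call last):
  File "<stdin>", line 8, in <module>
AttributeError: 'float' object has no attribute 'round'
```

```bash
python3 - <<'E'
from h import *
xd=.0486
pts=[(-.09,-.01)]+[(-.01+.08*np.cos(a),-.01+.08*np.sin(a)) for a in np.radians(np.linspace(180,270,9)[1:])]+[(xd/2,-.09),(xd,-.09)]
for x,y in pts:
    manip.servo_line(np.r_[W(x,y),.053],feed=.06)
    t=telemetry.sense();b=t["tcp_pos"][:2]-org
    print(round(t["time"],2),np.round([b@ex,b@ey,t["tcp_pos"][2],t["grip_width"]],4),np.round(t["wrist_force"],1))
    if np.linalg.norm(t["wrist_force"])>30: print("STOP");break
p,d=camera("side");cv2.imwrite("pics/side2.png",cv2.resize(p[100:300,190:450,::-1],None,fx=2.5,fy=2.5))
E
```

```text
6.79 [-0.0901 -0.0103  0.053   0.0243] [-0.3  0.1 -0.5]
7.2 [-0.0884 -0.026   0.053   0.025 ] [-1.2  0.9 -0.7]
7.61 [-0.0838 -0.041   0.053   0.0247] [-0.  -0.4  0.1]
8.02 [-0.0763 -0.0548  0.053   0.0246] [-0.7  0.3 -0.5]
8.43 [-0.0663 -0.0669  0.053   0.0245] [-1.2 -0.8 -1.3]
8.83 [-0.0541 -0.0767  0.053   0.0249] [-0.4  0.1 -2. ]
9.24 [-0.0403 -0.0841  0.053   0.0243] [ 0.5  0.6 -1. ]
9.65 [-0.0252 -0.0886  0.053   0.0247] [-0.6 -0.  -1.6]
10.06 [-0.0096 -0.09    0.053   0.0248] [-0.5  0.2 -0.6]
10.78 [ 0.0244 -0.0899  0.053   0.0244] [ 0.1 -0.2 -1.5]
11.34 [ 0.0488 -0.0899  0.053   0.0249] [-0.5 -0.3 -1.3]
```

View pics/side2.png

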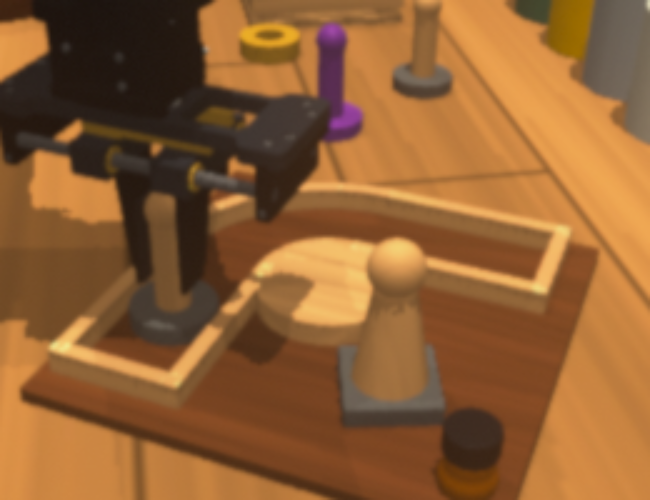

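The side view shows the figure standing in leg A, its foot at crop (173,310) over the disc, and the square figure undisturbed. I'll release, retreat and check.

```bash
python3 - <<'E'
from h import *
manip.set_gripper(.06); p0=telemetry.sense()["tcp_pos"]
manip.servo_line(np.r_[p0[:2],.19],feed=.12)
manip.goto([.30,.48,.25],quat(1))
print(telemetry.sense()["time"])
p,d=camera("top");q,e=camera("side");np.savez("pics/f.npz",p=p,d=d,q=q,e=e)
P=cloud("top",d);Q=cloud("side",e);D=np.array([.4294,.0846])
for n,C in(("top",P),("side",Q)):
    near=np.linalg.norm(C[:,:,:2]-D,axis=2)<.04;S=C[near]
    for lo,hi in((.021,.027),(.04,.075),(.09,.11)):
        s=S[(S[:,2]>lo)&(S[:,2]<hi)];print(n,lo,len(s),s.mean(0).round(4))
S=P[165:206,366:408].reshape(-1,3);s=S[(S[:,2]>.085)&(S[:,2]<.12)];print("sq head",s.mean(0).round(4))
a=cv2.resize(p[95:310,235:447,::-1],(394,400),interpolation=cv2.INTER_CUBIC);b=cv2.resize(q[150:290,200:340,::-1],(400,400),interpolation=cv2.INTER_CUBIC)
cv2.imwrite("pics/f.png",np.hstack([a,b]))
E
```

```text
15.025
top 0.021 632 [0.4292 0.0861 0.0245]
top 0.04 0 [nan nan nan]
top 0.09 193 [0.4291 0.0862 0.0994]
side 0.021 643 [0.4282 0.0808 0.0245]
side 0.04 286 [0.4303 0.0778 0.058 ]
side 0.09 195 [0.4302 0.0798 0.0973]
sq head [ 0.5422 -0.002   0.1068]<stdin>:11: RuntimeWarning: Mean of empty slice.
  ret = um.true_divide(
```

View pics/f.png

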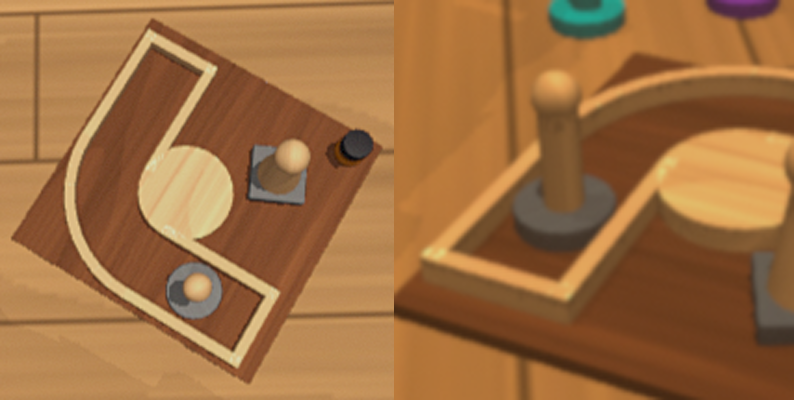

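The figure stands upright in leg A and hides the disc completely (foot at left crop (194,290)). It sits about 2 mm from the measured disc centre, and the square figure hasn't moved. Handing in.

```bash
python3 -c "
from bench import manip; manip.close_job()"
```

```text
the job is handed in; nothing more can be done
```

The figure now stands upright on the brass disc, and the job was handed in at about 15 s of the 37 s allowed. I gripped it by the stem and slid it along leg B, round the bend and into leg A at a constant height. Then I released it and moved the arm clear.

**Last checks:**
- **Position:** the top camera puts the figure's foot and head at about (0.429, 0.086), against a disc centre of (0.4294, 0.0846). That is within about 2 mm, and the foot hides the disc completely. The side camera's average is a few mm nearer to it, because it sees only the front of the figure.
- **Upright:** the foot and head line up in the top view, so there is no measurable tilt.
- **Square-footed figure:** its measured head position is the same as at the start.
- **Forces:** the wrist force stayed below about 3 N at each checkpoint while sliding.

**One disagreement:** with the stem gripped, the gripper width read 24.3–25.0 mm instead of the expected 22 mm. I didn't find the cause. The side depth showed the stem upright and about centred between the pads, so I went on.

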